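Draw the serving fork out of its caddy and hold it over the bowl

TASK

Take the turquoise serving fork out of the bamboo cutlery caddy: grip its handle through the open mouth, tilt the handle up and draw the fork out slantwise from under the hood without wrenching it against the caddy. Finish still holding the fork still over the white bowl, its tines sloping down above the inside of the bowl and a few centimetres clear of the rim; the program ends while holding it. Leave the bowl, tiffin, jar and salt shaker where they stand.

Things in the scene. Friction and masses are not known exactly. Their poses are not given: they have to be found in the camera images.
- caddy: Fixed light bamboo cutlery caddy, outer 278 (x) x 148 (y) x 60 (z) mm, walls and floor 4 mm. Origin: centre of its underside, on the counter; x points from the open mouth end to the hooded end, z up. A fixed darker hood (underside at z = 56, top at 60 mm) covers it from x = -35 mm to the +x end. Walls 60 mm high, but the mouth's end wall (x = -139 to -135) only 45 mm.
- caddy_mouth (a point): Centre of the caddy's open mouth, at x = -85 mm, 60 mm above the counter; the mouth is 100 mm long (x) and 140 mm wide (y).
- fork: Loose turquoise plastic fork, 240 mm long, about 60 g, flat on the caddy floor (z = 4 mm), tines under the hood. Origin: mid-length, on its underside; x runs handle to tines (roughly caddy x), z up. Grip (x = -120 to -40): 18 wide, 14 tall; shaft to x = 65: 10 wide, 8 tall; head 34 wide, 6 tall; tines to x = 120. Good grasp: across the grip at x = -80 mm.
- fork_tip (a point): Middle of the tine tips: fork x = 120 mm, 2.5 mm above its underside.
- fork_butt (a point): End of the fork's handle: fork x = -120 mm, 7 mm above its underside.
- bowl: Loose white ceramic bowl, 160 mm across the rim, 60 mm high, standing on the counter. Origin: centre of its underside, z up.
- tiffin: Bystander: stainless steel four-tier tiffin with side clamp and top handle, 142 mm across the clamp, 205 mm high. Origin: centre of its underside.
- jar: Bystander: small glass jar with a closed hinged glass lid, 80 mm across, 94 mm high. Origin: centre of its underside.
- shaker: Bystander: blue ceramic salt shaker, 44 mm across, 88 mm high. Origin: centre of its underside.
Not all that is in view belongs to the job. There is more than one size of the bowl; the one meant has the size given above. Of the things shaped like the fork, the turquoise one is meant.

How it is judged (in metres and radians):
On the way, in this order (a step that is already met when the one before it is completed fails the run):
1. the held fork slants through the mouth: handle end above the caddy's top, tine tips still low under the hood (z of fork_butt in the frame of caddy above 0.065 m and z of fork_tip in the frame of caddy below 0.056 m and x of fork_tip in the frame of caddy above -0.035 m and contact force between fork and the fingers above 1 N), for 0.1 s.
2. the whole fork is out, above the caddy's top, held by the fingers (z of each of fork_butt, fork_tip in the frame of caddy above 0.07 m and contact force between fork and the fingers above 1 N), for 0.2 s.
At the end, for the whole second after the job is handed in: The fork is still, gripped by the fingers (over 1 N) and touching neither bowl nor caddy; its tine tips are within 70 mm of the bowl's axis, 5 to 150 mm above the rim, and its tines slope at least 4.5 degrees below level; the bowl stands within 30 mm of its start, upright (horizontal distance between fork_tip and bowl below 0.07 m and z of fork_tip in the frame of bowl between 0.065 and 0.21 m and angle between fork's own x axis and vertical above 1.65 rad and contact force between fork and the fingers above 1 N and contact force between fork and bowl below 0.1 N and contact force between fork and caddy below 0.1 N and linear speed of fork below 0.03 m/s and distance of bowl from where it was at the start of the episode below 0.03 m and angle between bowl's own z axis and vertical below 0.1 rad); the arm keeps its last pose, push and grip.
It fails at once if the fork is wrenched against the caddy (over 25 N) (contact force between fork and caddy above 25 N).
It fails at once if the tiffin, jar, shaker or bowl is pushed more than 30 mm or tipped (distance of any of tiffin, jar, shaker, bowl from where it was at the start of the episode above 0.03 m or angle between any of tiffin, jar, shaker, bowl's own z axis and vertical above 0.3 rad).
It also fails if it takes over 48 s, if anything falls off the work surface, if the arm or the gripper's body presses on something with over 40 N, if the wrist force passes 120 N, or if a joint passes its speed limit or range.

ROBOT

A 6-joint arm with a two-finger parallel gripper is mounted at the origin on the work surface. World frame = base frame: x ahead of the robot, y to its left, z up, the work surface at z = 0. Lengths are in mm, angles in rad, forces in N, time in s.
With the tool pointing down it reaches from about 350 to 775 mm from the base axis. Payload 7.3 kg.
Tool frame: the origin (TCP) lies on the centre line of the jaws, within the pads' length; the fingertips stand bot.tip_reach ahead of it and the grasp point (between the pads) lies 6 mm ahead of it (bot.tip_reach is the distance from the TCP to the fingertips, in mm); z points along the fingers, y is the direction in which the jaws open and shut (so a half turn about z gives the same grasp; the last joint's range is limited). The gripper opens to 92 mm and grips with 3 to 60 N. Pads are 19 mm wide; open, the fingers measure 130 mm over their backs; the gripper's body (75 mm by 190 mm) begins 47 mm behind the grasp point.
Start: joints at [1.074, 0.342, 1.524, -0, 1.275, -0.146], TCP at [180.403, 493.053, 214.241] pointing down, gripper open.
Joint ranges: [-2.53, 2.53], [-0.77, 2.02], [0.04, 2.7], [-1, 4.14], [0.28, 2.66], [-3.11, 3.11]. Speed limits (rad/s): [2.57, 2.57, 3.14, 3.14, 3.14, 3.14].

INTERFACE

Orientations are given as [roll, pitch, yaw] about the fixed x, y, z axes, in that order (R = Rz(yaw) Ry(pitch) Rx(roll)).
In Python, from plant import bot gives the robot as it stands.
- The arm moves only by the tool step_arm, never from a script. Its argument "deltas" is a list of rows, each a list of 6 numbers: the shift along the tool's x, y, z in mm, then the turn, a rotation vector about the tool's x, y, z in rad. A call has 1 to 5 rows; each row is the pose to reach, as a shift and turn from the pose commanded when the call began, along the tool's axes at that moment; what a row does not reach only later rows make up. A row lasts 1/12 s, in which the tool goes at most 41.7 mm and 7.16 degrees, less where a joint would pass 70% of its speed; a pose out of reach is approached as far as the arm can. A call with a gripper value outside its range is refused whole. "fingers" is the finger opening in mm, from 0 to 91.8, set as the call begins (left out, the last holds). The fingers move at their own pace and stop on an object; the grip force is fixed at half the most. Time passes only in rows, so rows that repeat a pose let the fingers close. It gives the time, the measured TCP pose, the force and the opening at its end, in the units of the state.
- bot.get_obs(): the state, without advancing time (a new reading comes with each control period).
- bot.capture(name): name is "scene" or "top" or "wrist"; returns a dict with "color" (420x560x3 uint8, red, green, blue), "fx", "fy", "cx", "cy" (pixels), "k1" (the pictures are not rectified: a ray, as slopes to the right and down, at radius r is drawn at 1 + k1 r^2 times it, then the intrinsics apply), "R" (3x3) and "t" (3): a world point X has camera coordinates R X + t. Camera axes: x right, y down, z forward; pixel columns grow to the right and rows downward; lengths in mm; the calibration is good to about 2 mm. A picture is of the moment at which its call begins. There is no depth.
- bot.close_job(): hands the job in, once; it reports no verdict.
Trained networks look in a picture, given as the dict that the camera call returned (one of the last four; its "shot" number tells which), for a name from the list of things; names that differ only in an ending like _2 or _b are one class to them, and where a whole thing is asked for, a point or a joint stands for the part that bears it (a point fixed in the world has none). Each returns a list of dicts, best first, with "p" (0 to 1); they miss things now and then, are a little off and sometimes report something else, mostly with a low value. They report only what shows in the picture. A call takes as long as a camera call. They do not tell look-alikes from the thing itself.
- bot.boxes_of(query, picture): "rect" ([centre column, centre row, width, height] in pixels, round what is visible of it).
The state is a dict: "time": time; "joint_positions": joint angles; "dq": joint speeds; "tau": joint torques, N m; "tool_pos": TCP position; "tcp_rot": TCP orientation; "contact_force": force on the tool from outside, world axes, zero at the start; "moment": the same for the moment, N m; "grip_width": finger opening in mm.
Only numpy, scipy, OpenCV 4.12 (cv2) and the standard library are available. Lean on these libraries where they do the work, as an engineer would, in place of code of your own. Each camera call takes 0.05 s, during which the arm holds its last target. There are 200 camera calls.

## Working session

There is one attempt and no reset: what is moved stays moved. The work goes in short steps, Python scripts to look and compute and a tool call to move; the robot and the scene stay as the last step left them, time stands still between calls to the robot, and variables do not carry over. Pictures are saved under pics/ and viewed, about 8 in all and at most 12, crops included, and the job is handed in when it is done.

Besides the shell and the picture viewer there is one more tool, called as name(argument=value, ...), one argument or row to a line, values as JSON. step_arm: Moves the arm, as the interface text tells. Its arguments: {"type":"object","properties":{"deltas":{"type":"array"},"fingers":{"type":"number"}},"required":["deltas"]}

```bash
ls; mkdir -p pics
python3 - <<'E'
from plant import bot
import cv2, pickle
print(bot.get_obs(), bot.tip_reach)
for n in ["scene","top"]:
    c=bot.capture(n)
    pickle.dump(c,open(f"pics/{n}.pkl","wb"))
    cv2.imwrite(f"pics/{n}0.png",cv2.cvtColor(c["color"],cv2.COLOR_RGB2BGR))
    print(n,{k:c[k] for k in c if k!="color"})
    for q in ["caddy","fork","bowl","tiffin","jar","shaker","caddy_mouth","fork_butt"]:
        try: print(q,[(round(d["p"],2),[round(v) for v in d["rect"]]) for d in bot.boxes_of(q,c)])
        except Exception as e: print(q,e)
E
```

```text
pics
{'time': 0.0, 'joint_positions': array([ 1.07399891e+00,  3.42714615e-01,  1.52503941e+00, -3.00790971e-05,
        1.27539585e+00, -1.45984546e-01]), 'dq': array([ 2.14704589e-04, -1.63169831e-04,  1.63619722e-04, -7.59874393e-06,
        1.12357530e-03,  8.48198984e-04]), 'tau': array([ 1.24086666e-03, -4.31243598e+01, -2.44222087e+01,  7.16754911e-02,
        5.60031622e-02, -1.50385613e-04]), 'tool_pos': array([180.19175632, 492.64225464, 213.54137413]), 'tcp_rot': array([-3.14004781e+00, -1.98066589e-04,  2.79078840e+00]), 'contact_force': array([ 0.42824825, -0.25008819, -0.02909143]), 'moment': array([-0.05901648, -0.02632664, -0.0067637 ]), 'grip_width': 91.99887176019013} 25.0
scene {'fx': 494.18130024933487, 'fy': 494.18130024933487, 'cx': 289.62879065038476, 'cy': 203.4824139532811, 'k1': -0.09566498093892821, 'R': array([[ 0.84098662,  0.54067588, -0.0202758 ],
       [ 0.32907078, -0.54087628, -0.77405766],
       [-0.429481  ,  0.64429996, -0.63279035]]), 't': array([-503.82928212,  -83.56879937, 1654.03548073]), 'shot': 1}
caddy [(0.83, [252, 233, 109, 84])]
fork 
[... 366 characters left out ...]
': 408.77266201448936, 'cx': 270.40385956187333, 'cy': 217.1635750708962, 'k1': -0.11835948959069241, 'R': array([[-1.14026412e-02, -9.99934376e-01, -1.10619761e-03],
       [-9.97214691e-01,  1.14531597e-02, -7.36999667e-02],
       [ 7.37077997e-02,  2.62742234e-04, -9.97279846e-01]]), 't': array([ 126.50979908,  537.48039807, 1380.11181699]), 'shot': 2}
caddy [(0.98, [318, 231, 86, 53])]
fork [(0.66, [405, 281, 15, 70])]
bowl [(0.74, [137, 229, 65, 66]), (0.66, [215, 186, 48, 48])]
tiffin [(0.8, [213, 282, 50, 42])]
jar [(0.79, [351, 163, 26, 24])]
shaker [(0.58, [278, 153, 10, 16])]
caddy_mouth [(0.84, [318, 231, 88, 51])]
fork_butt [(0.74, [403, 279, 14, 70]), (0.48, [340, 233, 25, 6])]
```

Run:
```python
import cv2
a=cv2.imread("pics/scene0.png")[80:330,90:410]; cv2.imwrite("pics/s0c.png",cv2.resize(a,None,fx=2.4,fy=2.4,interpolation=cv2.INTER_CUBIC))
a=cv2.imread("pics/top0.png")[120:340,80:430]; cv2.imwrite("pics/t0c.png",cv2.resize(a,None,fx=2.2,fy=2.2,interpolation=cv2.INTER_CUBIC))
```

```text
(no output)
```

View pics/s0c.png

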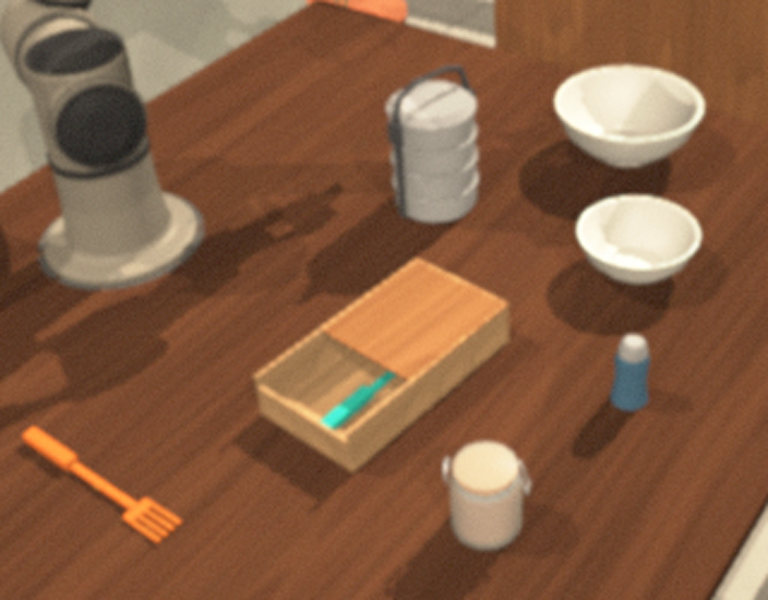

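View pics/t0c.png

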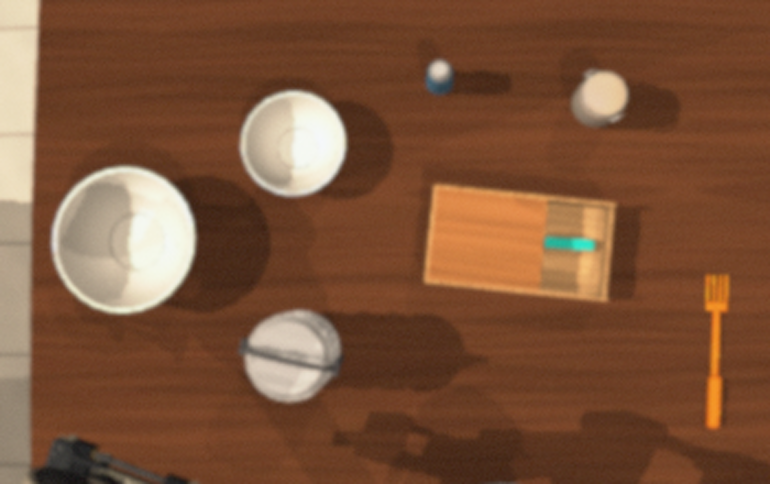

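The turquoise fork lies in the caddy mouth: top crop (545..600, 243), scene crop (325..395, 375..425). The small bowl, at top crop (293,143), is the one meant by size. The orange fork is a decoy. The mouth faces -y.

```bash
cat > h.py <<'E'
import numpy as np, cv2, pickle
from scipy.optimize import least_squares
def K(c): return np.array([[c["fx"],0,c["cx"]],[0,c["fy"],c["cy"]],[0,0,1.]])
def D(c): return np.array([c["k1"],0,0,0,0.])
def ray(c,px,z):
    n=cv2.undistortPoints(np.array(px,float).reshape(-1,1,2),K(c),D(c)).reshape(-1,2)
    d=np.c_[n,np.ones(len(n))]@c["R"]; o=-c["R"].T@c["t"]
    return o+d*((z-o[2])/d[:,2])[:,None]
def proj(c,X):
    return cv2.projectPoints(np.array(X,float).reshape(-1,3),cv2.Rodrigues(c["R"])[0],c["t"],K(c),D(c))[0].reshape(-1,2)
def teal(c):
    h=cv2.cvtColor(c["color"],cv2.COLOR_RGB2HSV)
    return cv2.inRange(h,(78,90,60),(98,255,255))
E
python3 - <<'E'
from h import *
np.set_printoptions(precision=1,suppress=True)
T=pickle.load(open("pics/top.pkl","rb"));S=pickle.load(open("pics/scene.pkl","rb"))
pt=np.array([(434,184),(615,203),(608,300),(425,284)])/2.2+[80,120]
print("top corners",*ray(T,pt,60))   # hoodend-far, mouth-far, mouth-near, hood-near
ps=np.array([(420,258),(508,305)])/2.4+[90,80]; print("scene hood corners",*ray(S,ps,60))
ps=np.array([(256,380),(350,438)])/2.4+[90,80]; print("scene mouth corners(45)",*ray(S,ps,45))
for n,c in (("T",T),("S",S)):
    m=teal(c); v,u=np.nonzero(m); P=np.c_[u,v]; print(n,len(P),P.min(0),P.max(0))
    w=ray(c,P,18); mu=w.mean(0); e,V=np.linalg.eigh(np.cov((w-mu)[:,:2].T)); s=(w-mu)[:,:2]@V[:,1]
    print(mu,V[:,1],mu[:2]+V[:,1]*s.min(),mu[:2]+V[:,1]*s.max(),np.degrees(np.arctan2(V[1,1],V[0,1])))
print("bowl small top, scene",ray(T,[(215,186)],60),ray(T,np.array([(293,143)])/2.2+[80,120],60),ray(S,np.array([(638,232)])/2.4+[90,80],60))
print("rim diam",np.linalg.norm(np.diff(ray(T,np.array([(240,143),(346,143)])/2.2+[80,120],60),axis=0)))
print("tiffin",ray(T,[(213,282)],200),ray(S,[(267,168)],0),"jar",ray(T,[(351,163)],94),"shaker",ray(T,[(279,152)],88))
E
```

```text
top corners [580.9  96.9  60. ] [ 548.9 -178.3   60. ] [ 402.  -163.8   60. ] [429.9 112.4  60. ]
scene hood corners [437.2 115.5  60. ] [581.4  94.1  60. ]
scene mouth corners(45) [ 395.8 -155.5   45. ] [ 544.1 -171.5   45. ]
T 93 [281 159] [349 233]
[ 493.8 -109.9   18. ] [0.7 0.8] [ 470.5 -136.5] [696.4 120.7] 48.70281775457201
S 178 [225 232] [357 257]
[527.1 -79.9  18. ] [-0.8 -0.6] [755.2 112. ] [ 469.6 -128.4] -139.92963781793034
bowl small top, scene [[642.9 305.   60. ]] [[646.4 311.2  60. ]] [[647.7 308.1  60. ]]
rim diam 162.60686215755015
tiffin [[334.8 292.7 200. ]] [[332.5 271.8   0. ]] jar [[ 709.4 -147.4   94. ]] shaker [[749.6  89.4  88. ]]
```

Run:
```python
from h import *
np.set_printoptions(precision=1,suppress=True)
T=pickle.load(open("pics/top.pkl","rb"));S=pickle.load(open("pics/scene.pkl","rb"))
for n,c,b in (("T",T,(318,231,60,35)),("S",S,(250,232,60,45))):
    m=teal(c); v,u=np.nonzero(m); k=(abs(u-b[0])<b[2])&(abs(v-b[1])<b[3]); P=np.c_[u,v][k]; print(n,len(P),P.min(0),P.max(0))
    w=ray(c,P,16); mu=w.mean(0); e,V=np.linalg.eigh(np.cov((w-mu)[:,:2].T)); s=(w-mu)[:,:2]@V[:,1]
    print(mu,V[:,1],mu[:2]+V[:,1]*s.min(),mu[:2]+V[:,1]*s.max(),np.degrees(np.arctan2(V[1,1],V[0,1])))
```

```text
T 92 [328 228] [349 233]
[ 491.2 -112.3   16. ] [0.1 1. ] [ 488.2 -149.7] [494.  -76.8] 85.4303786490749
S 155 [225 236] [252 257]
[ 492.8 -104.7   16. ] [0.1 1. ] [ 488.5 -146.5] [499.2 -43.4] 84.09918296176087
```

```bash
cat >> h.py <<'E'
from scipy.spatial.transform import Rotation as Ro
import json
def pose(p,rpy): return np.array(p,float),Ro.from_euler("xyz",rpy)
def yawdown(yaw,tilt=0,roll=0):  # tilt>0: handle up (rotation -tilt about tool y)
    return Ro.from_euler("xyz",[np.pi,0,yaw])*Ro.from_rotvec([0,-tilt,0])
def rows_for(a,targets):
    """one call from pose a through target poses; rounded rows and the resulting commanded pose"""
    p0,R0=a; out=[]
    for p,R in targets:
        out.append([round(x,1) for x in R0.inv().apply(p-p0)]+[round(x,3) for x in (R0.inv()*R).as_rotvec()])
    r=out[-1]; return out,(p0+R0.apply(r[:3]),R0*Ro.from_rotvec(r[3:]))
def line(a,b,n,hold=0):
    """straight moves, split into calls of 5 rows; prints them"""
    w=(a[1].inv()*b[1]).as_rotvec(); ts=list(np.arange(1,n+1)/n)+[1]*hold
    T=[(a[0]+(b[0]-a[0])*t,a[1]*Ro.from_rotvec(w*t)) for t in ts]; c=a
    for i in range(0,len(T),5):
        r,c=rows_for(c,T[i:i+5]); print(json.dumps(r))
    return c
def save(c): pickle.dump((c[0],c[1].as_quat()),open("cmd.pkl","wb"))
def load(): p,q=pickle.load(open("cmd.pkl","rb")); return p,Ro.from_quat(q)
E
python3 - <<'E'
from h import *
a=(np.array([180.4,493.05,214.24]),Ro.from_euler("xyz",[np.pi,0,2.7908]))
c=line(a,(np.array([200,455,300.]),yawdown(2.6)),5)
c=line(c,(np.array([490,-120,230.]),yawdown(np.radians(84.5))),20)
save(c)
E
```

```text
[[-6.3, -5.8, -17.2, 0.0, -0.0, 0.038], [-12.6, -11.6, -34.3, 0.0, -0.0, 0.076], [-18.9, -17.4, -51.5, -0.0, -0.0, 0.114], [-25.2, -23.2, -68.6, -0.0, -0.0, 0.153], [-31.5, -29.0, -85.8, -0.0, -0.0, 0.191]]
[[-27.2, -17.2, 3.5, -0.0, -0.0, 0.056], [-54.5, -34.3, 7.0, -0.0, -0.0, 0.112], [-81.7, -51.5, 10.5, -0.0, -0.0, 0.169], [-109.0, -68.6, 14.0, -0.0, -0.0, 0.225], [-136.2, -85.8, 17.5, -0.0, -0.0, 0.281]]
[[-31.0, -8.9, 3.5, -0.0, -0.0, 0.056], [-61.9, -17.8, 7.0, -0.0, -0.0, 0.113], [-92.8, -26.7, 10.5, -0.0, -0.0, 0.169], [-123.8, -35.7, 14.0, -0.0, -0.0, 0.225], [-154.7, -44.6, 17.5, -0.0, -0.0, 0.281]]
[[-32.2, 0.0, 3.5, -0.0, -0.0, 0.057], [-64.4, 0.0, 7.0, -0.0, -0.0, 0.113], [-96.6, 0.0, 10.5, -0.0, -0.0, 0.169], [-128.8, 0.0, 14.0, -0.0, -0.0, 0.225], [-161.0, 0.0, 17.5, -0.0, -0.0, 0.282]]
[[-30.9, 9.0, 3.5, -0.0, -0.0, 0.056], [-61.9, 18.0, 7.0, -0.0, -0.0, 0.112], [-92.8, 26.9, 10.5, -0.0, -0.0, 0.168], [-123.7, 35.9, 14.0, -0.0, -0.0, 0.225], [-154.6, 44.8, 17.5, -0.0, -0.0, 0.281]]
```

step_arm(
  deltas=[
    [-6.3, -5.8, -17.2, 0, 0, 0.038],
    [-12.6, -11.6, -34.3, 0, 0, 0.076],
    [-18.9, -17.4, -51.5, 0, 0, 0.114],
    [-25.2, -23.2, -68.6, 0, 0, 0.153],
    [-31.5, -29.0, -85.8, 0, 0, 0.191],
  ],
  fingers=50,
)

```text
time: 1.32
tool_pos: [200.1, 454.5, 300.9]
tcp_rot: [3.142, 0.0, 2.598]
contact_force: [0.4, 0.3, 0.2]
grip_width: 63.1
```

step_arm(
  deltas=[
    [-27.2, -17.2, 3.5, 0, 0, 0.056],
    [-54.5, -34.3, 7, 0, 0, 0.112],
    [-81.7, -51.5, 10.5, 0, 0, 0.169],
    [-109, -68.6, 14, 0, 0, 0.225],
    [-136.2, -85.8, 17.5, 0, 0, 0.281],
  ],
)

```text
time: 1.73
tool_pos: [272.7, 309.9, 282.5]
tcp_rot: [3.141, 0.0, 2.317]
contact_force: [0.5, 0.7, 0.4]
grip_width: 50.2
```

step_arm(
  deltas=[
    [-31, -8.9, 3.5, 0, 0, 0.056],
    [-61.9, -17.8, 7, 0, 0, 0.113],
    [-92.8, -26.7, 10.5, 0, 0, 0.169],
    [-123.8, -35.7, 14, 0, 0, 0.225],
    [-154.7, -44.6, 17.5, 0, 0, 0.281],
  ],
)

```text
time: 2.15
tool_pos: [345.4, 166.0, 265.1]
tcp_rot: [3.141, 0.0, 2.035]
contact_force: [1.2, -0.6, 0.4]
grip_width: 50.4
```

step_arm(
  deltas=[
    [-32.2, 0, 3.5, 0, 0, 0.057],
    [-64.4, 0, 7, 0, 0, 0.113],
    [-96.6, 0, 10.5, 0, 0, 0.169],
    [-128.8, 0, 14, 0, 0, 0.225],
    [-161, 0, 17.5, 0, 0, 0.282],
  ],
)

```text
time: 2.57
tool_pos: [418.0, 22.1, 247.6]
tcp_rot: [3.141, 0.0, 1.753]
contact_force: [0.8, 1.4, 0.4]
grip_width: 50.1
```

step_arm(
  deltas=[
    [-30.9, 9, 3.5, 0, 0, 0.056],
    [-61.9, 18, 7, 0, 0, 0.112],
    [-92.8, 26.9, 10.5, 0, 0, 0.168],
    [-123.7, 35.9, 14, 0, 0, 0.225],
    [-154.6, 44.8, 17.5, 0, 0, 0.281],
  ],
)

```text
time: 2.98
tool_pos: [490.4, -121.6, 229.9]
tcp_rot: [3.141, -0.0, 1.472]
contact_force: [1.0, 0.8, -0.9]
grip_width: 50.1
```

step_arm(
  deltas=[
    [0, 0, 0, 0, 0, 0],
    [0, 0, 0, 0, 0, 0],
    [0, 0, 0, 0, 0, 0],
  ],
)

```text
time: 3.23
tool_pos: [489.5, -119.5, 229.8]
tcp_rot: [-3.141, -0.001, 1.475]
contact_force: [0.5, 1.0, 1.1]
grip_width: 49.8
```

Run:
```python
from h import *
from plant import bot
np.set_printoptions(precision=3,suppress=True)
c=bot.capture("wrist"); pickle.dump(c,open("pics/w1.pkl","wb"))
cv2.imwrite("pics/w1.png",cv2.cvtColor(c["color"],cv2.COLOR_RGB2BGR))
o=bot.get_obs(); print(o["tool_pos"],o["tcp_rot"],o["joint_positions"],o["time"],"cmd",load()[0],load()[1].as_euler("xyz"))
print({k:c[k] for k in c if k!="color"}, bot.boxes_of("fork",c),bot.boxes_of("caddy",c))
```

```text
[ 489.519 -119.106  230.116] [-3.141 -0.     1.476] [-0.391  0.291  1.553  0.     1.298 -0.296] 3.2833 cmd [ 489.953 -119.975  230.04 ] [3.142 0.    1.475]
{'fx': 376.2186989251252, 'fy': 376.2186989251252, 'cx': 284.7371454445796, 'cy': 210.19697844512473, 'k1': -0.0902505850655159, 'R': array([[ 0.995, -0.096, -0.003],
       [-0.091, -0.957,  0.276],
       [-0.029, -0.275, -0.961]]), 't': array([-498.535, -109.063,  386.61 ]), 'shot': 3} [{'rect': [285.2, 168.2, 22.6, 77.8], 'p': 0.77}, {'rect': [233.4, 355.3, 54.5, 19.0], 'p': 0.66}] [{'rect': [276.6, 119.0, 177.9, 235.1], 'p': 0.79}]
```

View pics/w1.png

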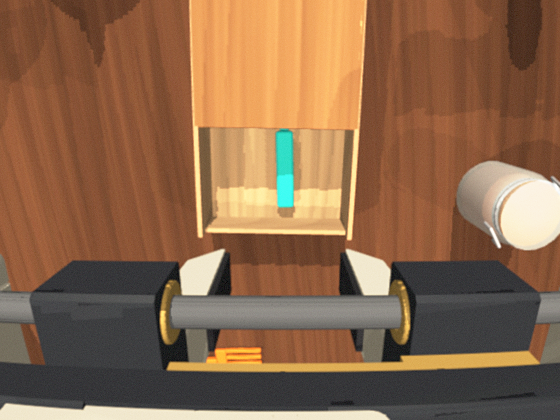

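Wrist view: fork handle from (286,207) at the butt up to the hood edge at (284,130); caddy walls at columns ~197 and ~355. Fingers straddle the line of the fork.

Run:
```python
from h import *
np.set_printoptions(precision=1,suppress=True)
c=pickle.load(open("pics/w1.pkl","rb"))
m=teal(c); v,u=np.nonzero(m); k=(v<230)&(v>120)&(abs(u-285)<25); P=np.c_[u,v][k]
rs=[]
for r in (202,190,180,170,160,150,140):
    x=P[P[:,1]==r][:,0]; w=ray(c,[(x.min()-.5,r),(x.max()+.5,r)],18); print(r,x.min(),x.max(),w.mean(0),np.linalg.norm(w[0]-w[1])); rs.append(w.mean(0))
rs=np.array(rs); print("deg",np.degrees(np.arctan2(*(np.polyfit(rs[:,1],rs[:,0],1)[[0]]*0+[1,np.polyfit(rs[:,1],rs[:,0],1)[0]]))))
b=P[:,1].max(); print("butt row",b,ray(c,[(286,b+.5)],18),ray(c,[(286,b+.5)],4))
print("hood edge",*ray(c,[(195,127.5),(361,129)],60))
print("end wall outer",*ray(c,[(203,233),(349,234)],45))
g=cv2.cvtColor(c["color"],cv2.COLOR_RGB2BGR)[110:250,180:380]; cv2.imwrite("pics/w1c.png",cv2.resize(g,None,fx=4,fy=4,interpolation=cv2.INTER_CUBIC))
```

```text
202 278 292 [ 487.1 -146.3   18. ] 15.76547766977015
190 277 293 [ 488.3 -133.4   18. ] 17.710200739919667
180 277 292 [ 488.8 -122.8   18. ] 16.549169299681488
170 277 292 [ 489.8 -112.4   18. ] 16.433627482826584
160 277 292 [ 490.8 -102.1   18. ] 16.321721121132704
150 276 292 [491.3 -91.9  18. ] 17.226906140248744
140 276 292 [492.3 -81.9  18. ] 17.115414331871808
deg 85.48515039813279
butt row 206 [[ 487.7 -151.2   18. ]] [[ 487.3 -155.1    4. ]]
hood edge [414.7 -59.   60. ] [562.2 -74.5  60. ]
end wall outer [ 402.7 -163.4   45. ] [ 548.6 -178.3   45. ]
```

View pics/w1c.png

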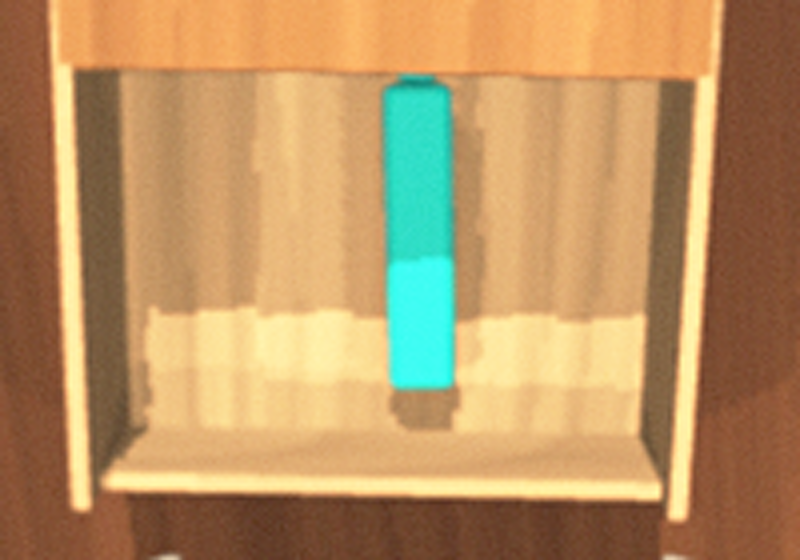

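Run:
```python
from h import *
y=1.490
c=line(load(),(np.array([490.3,-110,110.]),yawdown(y)),5)
c=line(c,(np.array([490.3,-110,45.]),yawdown(y)),5)
c=line(c,(np.array([490.3,-110,32.]),yawdown(y)),3,2)
save(c);print(c[0])
```

```text
[[2.0, -0.1, 24.0, -0.0, -0.0, -0.003], [4.0, -0.2, 48.0, -0.0, -0.0, -0.006], [6.0, -0.4, 72.0, -0.0, -0.0, -0.009], [8.0, -0.5, 96.0, -0.0, -0.0, -0.012], [10.0, -0.6, 120.0, -0.0, -0.0, -0.015]]
[[-0.0, -0.0, 13.0, -0.0, -0.0, -0.0], [-0.0, -0.0, 26.0, -0.0, -0.0, -0.0], [-0.0, -0.0, 39.0, -0.0, -0.0, -0.0], [-0.0, -0.0, 52.0, -0.0, -0.0, -0.0], [-0.0, -0.0, 65.0, -0.0, -0.0, -0.0]]
[[-0.0, -0.0, 4.3, -0.0, -0.0, -0.0], [-0.0, -0.0, 8.7, -0.0, -0.0, -0.0], [-0.0, -0.0, 13.0, -0.0, -0.0, -0.0], [-0.0, -0.0, 13.0, -0.0, -0.0, -0.0], [-0.0, -0.0, 13.0, -0.0, -0.0, -0.0]]
[ 490.31463702 -109.96365146   32.04      ]
```

step_arm(
  deltas=[
    [2, -0.1, 24, 0, 0, -0.003],
    [4, -0.2, 48, 0, 0, -0.006],
    [6, -0.4, 72, 0, 0, -0.009],
    [8, -0.5, 96, 0, 0, -0.012],
    [10, -0.6, 120, 0, 0, -0.015],
  ],
)

```text
time: 3.8
tool_pos: [490.3, -108.9, 109.6]
tcp_rot: [3.14, 0.0, 1.492]
contact_force: [-0.2, -0.6, -0.0]
grip_width: 49.7
```

step_arm(
  deltas=[
    [0, 0, 13, 0, 0, 0],
    [0, 0, 26, 0, 0, 0],
    [0, 0, 39, 0, 0, 0],
    [0, 0, 52, 0, 0, 0],
    [0, 0, 65, 0, 0, 0],
  ],
)

```text
time: 4.22
tool_pos: [490.4, -109.0, 45.0]
tcp_rot: [3.141, 0.0, 1.492]
contact_force: [0.3, -0.9, -0.2]
grip_width: 50.2
```

step_arm(
  deltas=[
    [0, 0, 4.3, 0, 0, 0],
    [0, 0, 8.7, 0, 0, 0],
    [0, 0, 13, 0, 0, 0],
    [0, 0, 13, 0, 0, 0],
    [0, 0, 13, 0, 0, 0],
  ],
)

```text
time: 4.63
tool_pos: [490.5, -109.9, 32.4]
tcp_rot: [3.141, 0.0, 1.49]
contact_force: [-0.3, 0.3, -0.6]
grip_width: 50.0
```

Run:
```python
from h import *
from plant import bot
np.set_printoptions(precision=3,suppress=True)
c=bot.capture("wrist"); pickle.dump(c,open("pics/w2.pkl","wb"))
cv2.imwrite("pics/w2.png",cv2.cvtColor(c["color"],cv2.COLOR_RGB2BGR))
o=bot.get_obs(); print(o["tool_pos"],o["tcp_rot"],o["joint_positions"],o["contact_force"],o["moment"])
```

```text
[ 490.656 -109.986   32.518] [3.141 0.    1.49 ] [-0.373  0.529  1.808  0.     0.803 -0.292] [-0.319  0.679 -0.033] [-0.113  0.071 -0.023]
```

View pics/w2.png

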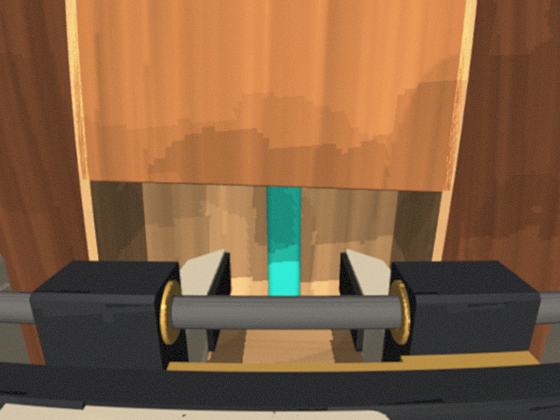

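The fork handle (columns 268–301) is centred between the pads (230 and 340), with no contact force. Lowering slightly and closing.

step_arm(
  deltas=[
    [0, 0, 1, 0, 0, 0],
    [0, 0, 1.5, 0, 0, 0],
    [0, 0, 1.5, 0, 0, 0],
  ],
)

```text
time: 4.93
tool_pos: [490.4, -110.0, 30.6]
tcp_rot: [3.141, -0.0, 1.49]
contact_force: [0.2, 0.1, -0.0]
grip_width: 50.3
```

step_arm(
  deltas=[
    [0, 0, 0, 0, 0, 0],
    [0, 0, 0, 0, 0, 0],
    [0, 0, 0, 0, 0, 0],
    [0, 0, 0, 0, 0, 0],
    [0, 0, 0, 0, 0, 0],
  ],
  fingers=10,
)

```text
time: 5.35
tool_pos: [490.3, -109.9, 30.5]
tcp_rot: [3.142, -0.0, 1.49]
contact_force: [-0.5, 0.9, 0.4]
grip_width: 21.2
```

step_arm(
  deltas=[
    [0, 0, 0, 0, 0, 0],
    [0, 0, 0, 0, 0, 0],
    [0, 0, 0, 0, 0, 0],
    [0, 0, 0, 0, 0, 0],
    [0, 0, 0, 0, 0, 0],
  ],
)

```text
time: 5.77
tool_pos: [490.3, -109.9, 30.5]
tcp_rot: [-3.142, -0.0, 1.49]
contact_force: [-0.9, 0.7, -0.3]
grip_width: 9.7
```

Width 9.7 is less than the 18 mm handle, so the grip looks missed. Looking before doing anything else.

Run:
```python
from h import *
from plant import bot
for n in ("wrist","scene"):
    c=bot.capture(n); pickle.dump(c,open(f"pics/{n}3.pkl","wb"))
    if n=="wrist": a=c["color"][160:340,150:420]; f=2.2
    else: a=c["color"][200:290,180:310]; f=4.5
    a=cv2.resize(a,None,fx=f,fy=f,interpolation=cv2.INTER_CUBIC); cv2.imwrite(f"pics/{n}3.png",cv2.cvtColor(a,cv2.COLOR_RGB2BGR))
a=cv2.imread("pics/wrist3.png");b=cv2.imread("pics/scene3.png")
k=600/max(a.shape[1],b.shape[1]); h=max(a.shape[0],b.shape[0]); w=max(a.shape[1],b.shape[1])
z=np.zeros((a.shape[0]+b.shape[0],w,3),np.uint8); z[:a.shape[0],:a.shape[1]]=a; z[a.shape[0]:,:b.shape[1]]=b
z=cv2.resize(z,None,fx=min(1,600/z.shape[0]),fy=min(1,600/z.shape[0])); cv2.imwrite("pics/m3.png",z); print(z.shape)
o=bot.get_obs(); print(o["grip_width"],o["contact_force"])
```

```text
(600, 445, 3)
10.082233221047314 [-0.28873001  0.00845501  0.15042686]
```

View pics/m3.png

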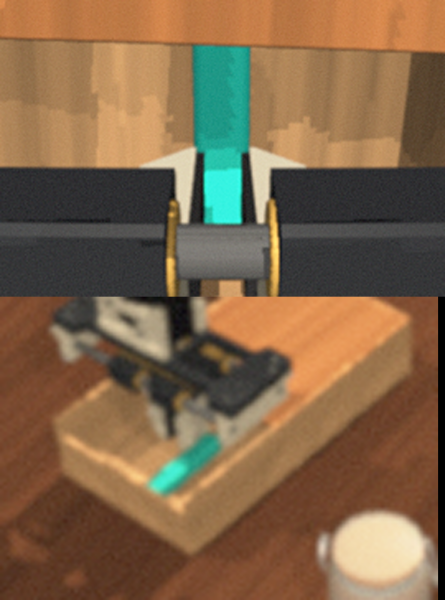

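Run:
```python
from h import *
np.set_printoptions(precision=1,suppress=True)
c=pickle.load(open("pics/wrist3.pkl","rb"))
d=np.array([np.cos(1.49),np.sin(1.49),0]);n=np.array([d[1],-d[0],0]); p=np.array([490.3,-109.9,0])
for g in (5,9):
  for z in (0,5.5,10,15,20,25,30,40): print(g,z,*proj(c,[p+9.5*d+g*n+[0,0,z],p+9.5*d-g*n+[0,0,z],p-9.5*d+g*n+[0,0,z]]))
print("camera",-c["R"].T@c["t"])
m=teal(c)
for r in range(190,300,6):
    x=np.nonzero(m[r,240:330])[0]+240
    if len(x): w=ray(c,[(x.min()-.5,r),(x.max()+.5,r)],18); print(r,x.min(),x.max(),w[0][:2],w[1][:2])
a=c["color"][235:300,255:315]; cv2.imwrite("pics/w3c.png",cv2.cvtColor(cv2.resize(a,None,fx=9,fy=9,interpolation=cv2.INTER_NEAREST),cv2.COLOR_RGB2BGR))
```

```text
5 0 [292.9 221.7] [275.1 221.7] [292.8 253.1]
5 5.5 [293.1 224.8] [274.9 224.8] [292.9 256.9]
5 10 [293.3 227.4] [274.6 227.4] [293.1 260.1]
5 15 [293.5 230.5] [274.4 230.5] [293.3 263.9]
5 20 [293.7 233.7] [274.1 233.7] [293.5 267.8]
5 25 [293.9 237.1] [273.8 237.1] [293.7 271.9]
5 30 [294.1 240.6] [273.5 240.6] [293.9 276.3]
5 40 [294.6 248.4] [272.8 248.4] [294.3 285.6]
9 0 [300.1 221.7] [268.  221.7] [299.7 253.1]
9 5.5 [300.5 224.8] [267.6 224.8] [300.1 256.9]
9 10 [300.8 227.4] [267.2 227.4] [300.4 260.1]
9 15 [301.1 230.5] [266.7 230.5] [300.7 263.9]
9 20 [301.5 233.7] [266.3 233.7] [301.1 267.8]
9 25 [302.  237.1] [265.8 237.1] [301.5 271.9]
9 30 [302.4 240.6] [265.3 240.6] [301.9 276.3]
9 40 [303.3 248.4] [264.1 248.3] [302.7 285.6]
camera [497.1 -36.1 201. ]
190 267 301 [484.2 -77.4] [501.6 -78.8]
196 267 301 [483.9 -80.5] [501.4 -81.9]
202 267 300 [483.7 -83.6] [500.7 -85. ]
208 268 301 [483.9 -86.8] [501.  -88.1]
214 268 300 [483.6 -89.9] [500.3 -91.3]
220 268 300 [483.3 -93.1] [500.  -94.4]
226 268 300 [483.  -96.3] [499.8 -97.7]
232 268 300 [482.7 -99.5] [ 499.6 -100.9]
238 268 300 [ 482.3 -102.8] [ 499.4 -104.2]
244 268 300 [ 482.  -106.1] [ 499.1 -107.5]
250 270 300 [ 482.8 -109.5] [ 498.9 -110.8]
256 273 296 [ 484. -113.] [ 496.6 -114.1]
262 273 296 [ 483.7 -116.5] [ 496.3 -117.5]
268 273 297 [ 483.4 -119.9] [ 496.6 -121. ]
274 273 297 [ 483.1 -123.4] [ 496.4 -124.5]
280 273 296 [ 482.7 -126.9] [ 495.6 -128. ]
286 273 296 [ 482.4 -130.5] [ 495.3 -131.5]
292 273 296 [ 482.1 -134.1] [ 495.1 -135.2]
```

View pics/w3c.png

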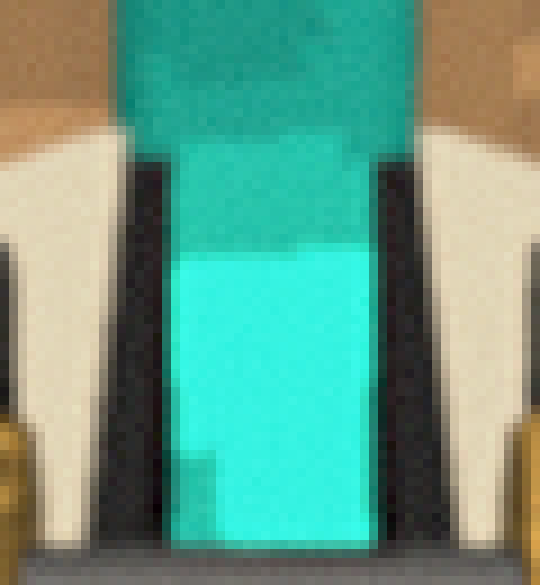

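Run:
```python
from h import *
np.set_printoptions(precision=1,suppress=True)
c=pickle.load(open("pics/scene3.pkl","rb"))
d=np.array([np.cos(1.49),np.sin(1.49),0]);n=np.array([d[1],-d[0],0]); p=np.array([490.3,-109.9,0])
a=cv2.cvtColor(c["color"],cv2.COLOR_RGB2BGR)[195:275,190:290]; f=7
a=cv2.resize(a,None,fx=f,fy=f,interpolation=cv2.INTER_CUBIC)
for z,col in ((5.5,(0,0,255)),(25,(0,255,255)),(45,(255,0,255))):
    for s in (5,-5):
        for q in (9.5,-9.5):
            u=(proj(c,p+s*n+q*d+[0,0,z])[0]-[190,195])*f; cv2.circle(a,tuple(int(v+f/2) for v in u),3,col,-1)
cv2.imwrite("pics/s3c.png",a)
```

```text
(no output)
```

View pics/s3c.png

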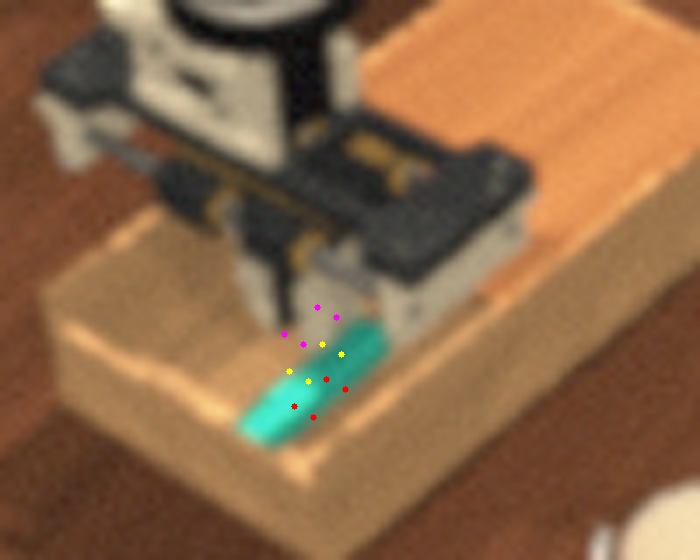

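Run:
```python
from h import *
c=pickle.load(open("pics/scene3.pkl","rb"))
d=np.array([np.cos(1.49),np.sin(1.49),0]);n=np.array([d[1],-d[0],0]); p=np.array([490.3,-109.9,0])
a=cv2.cvtColor(c["color"],cv2.COLOR_RGB2BGR)[160:275,180:290]; f=5
a=cv2.resize(a,None,fx=f,fy=f,interpolation=cv2.INTER_CUBIC); b=[a.copy(),a.copy()]
for i,z in enumerate((71.5,110)):
    q=[p+s*95*n+t*37.5*d+[0,0,z] for s,t in ((1,1),(1,-1),(-1,-1),(-1,1))]+[p+s*24*n+t*9.5*d+[0,0,z] for s,t in ((1,1),(1,-1),(-1,-1),(-1,1))]
    u=((proj(c,q)-[180,160])*f+f/2).astype(int)
    cv2.polylines(b[i],[u[:4],u[4:]],True,(0,0,255) if i==0 else (255,0,255),1)
z=np.hstack(b); z=cv2.resize(z,(800,int(z.shape[0]*800/z.shape[1]))); cv2.imwrite("pics/s3d.png",z)
```

```text
(no output)
```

View pics/s3d.png

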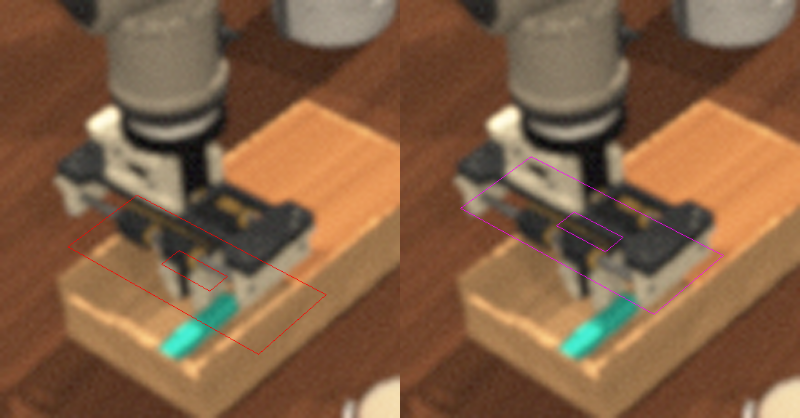

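The scene and wrist views agree. The real fingertips (pad tips at wrist row 253, body outline in the scene view) are about 37 mm higher than the reported TCP height implies; x and y match. I'll reopen and do a small tilt in the air to see whether this offset lies along the tool or along world z.

step_arm(
  deltas=[
    [0, 0, 0, 0, -0.1, 0],
    [0, 0, 0, 0, -0.2, 0],
    [0, 0, 0, 0, -0.25, 0],
    [0, 0, 0, 0, -0.25, 0],
    [0, 0, 0, 0, -0.25, 0],
  ],
  fingers=50,
)

```text
time: 6.28
tool_pos: [490.4, -109.1, 30.3]
tcp_rot: [-3.141, 0.248, 1.492]
contact_force: [1.0, -0.0, 0.9]
grip_width: 38.9
```

Run:
```python
from h import *
from plant import bot
np.set_printoptions(precision=3,suppress=True)
w=bot.capture("wrist"); o=bot.get_obs(); s=bot.capture("scene"); pickle.dump((w,o,s),open("pics/tilt.pkl","wb"))
R=Ro.from_euler("xyz",o["tcp_rot"]); cam=-w["R"].T@w["t"]
print(o["tool_pos"],o["tcp_rot"],o["joint_positions"],"cam",cam,"rel tool",R.inv().apply(cam-o["tool_pos"]))
for n,tp,tr in (("w1",(489.519,-119.106,230.116),(-3.141,0,1.476)),("wrist3",(490.3,-109.9,30.5),(3.142,0,1.49))):
    c=pickle.load(open(f"pics/{n}.pkl","rb")); cm=-c["R"].T@c["t"]; print(n,Ro.from_euler("xyz",tr).inv().apply(cm-np.array(tp)))
# pixel of hood edge consistency: project hood edge & predicted
print(proj(w,[[414.7,-59,60],[562.2,-74.5,60]]))
# scene overlay: body outline under both hypotheses + pad tips
c=s;a=cv2.cvtColor(c["color"],cv2.COLOR_RGB2BGR)[160:275,180:290]; f=5
a=cv2.resize(a,None,fx=f,fy=f,interpolation=cv2.INTER_CUBIC); b=[a.copy(),a.copy()]
for i in (0,1):
    base=o["tool_pos"]+(np.array([0,0,37.]) if i else R.apply([0,0,-37.]))
    q=[[9.5,25,25],[-9.5,25,25],[-9.5,-25,25],[9.5,-25,25],[37.5,95,-41],[-37.5,95,-41],[-37.5,-95,-41],[37.5,-95,-41]]
    u=((proj(c,base+R.apply(q))-[180,160])*f+f/2).astype(int)
    cv2.polylines(b[i],[u[:4],u[4:]],True,(255,0,255),1)
z=np.hstack(b); z=cv2.resize(z,(800,int(z.shape[0]*800/z.shape[1]))); cv2.imwrite("pics/s4.png",z)
```

```text
[ 490.431 -109.738   30.456] [-3.141  0.248  1.49 ] [-0.212  0.543  1.83  -0.358  0.768  0.128] cam [500.171   4.292 177.196] rel tool [  74.883    0.528 -170.36 ]
w1 [  73.664    0.894 -170.268]
wrist3 [  74.111    0.71  -170.507]
[[ 71.441 213.077]
 [466.686 222.265]]
```

View pics/s4.png

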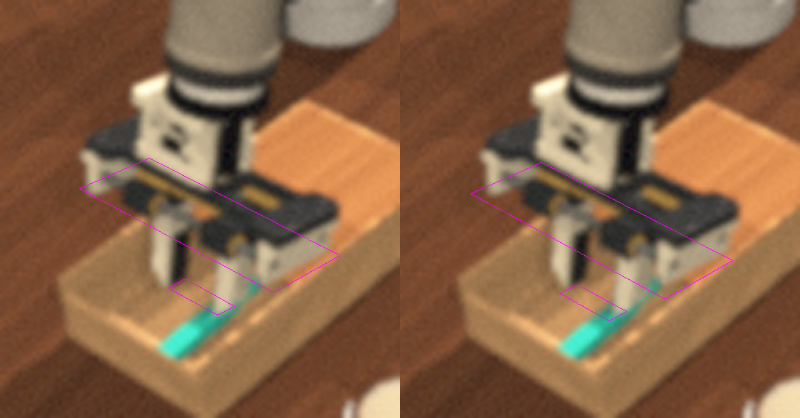

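Run:
```python
from h import *
np.set_printoptions(precision=1,suppress=True)
w,o,s=pickle.load(open("pics/tilt.pkl","rb"))
g=cv2.cvtColor(w["color"],cv2.COLOR_RGB2LAB).astype(float)
for u,t in ((120,.12),(180,.27),(400,.83),(440,.93)):
    col=g[195:245,u-4:u+5].mean(1); dd=np.abs(np.diff(cv2.blur(col,(1,3)),axis=0)).sum(1); r=195.5+dd[2:-2].argmax()+2
    print(u,"edge row",r,"pred",np.interp(u,[71.4,466.7],[213.1,222.3]))
# tilted teal: fork lateral
m=teal(w); 
for r in (232,240,250,260,270,280): 
    x=np.nonzero(m[r])[0]; print(r,x.min() if len(x) else None,x.max() if len(x) else None)
# pad tips in this picture: dark pad inner edges at opening
for r in range(244,276,4):
    x=np.nonzero(w["color"][r,200:370].max(1)<60)[0]+200; print(r,x.min() if len(x) else None,[int(q) for q in x[:-1][np.diff(x)>3]],[int(q) for q in x[1:][np.diff(x)>3]],x.max() if len(x) else None)
```

```text
120 edge row 212.5 pred 214.2310903111561
180 edge row 215.5 pred 215.6274981027068
400 edge row 221.5 pred 220.74766000505946
440 edge row 222.5 pred 221.67859853275993
232 268 301
240 268 300
250 268 300
260 268 300
270 269 299
280 269 299
244 None [] [] None
248 None [] [] None
252 None [] [] None
256 237 [240] [329] 333
260 236 [241] [329] 334
264 234 [241] [329] 335
268 233 [241] [328] 337
272 200 [200, 241] [232, 328] 338
```

The offset is fixed in the tool frame: the real fingertips are at reported tool z ≈ −12.5 instead of +25. From here I plan with that correction.

```bash
cat >> h.py <<'E'
L=31.5
def G(g,R): return (np.array(g,float)+R.apply([0,0,L]),R)   # commanded pose that puts the true grasp point at g
E
python3 - <<'E'
from h import *
R=yawdown(1.49)
p=load()[0].copy(); p[2]-=1.5
a=(p,R*Ro.from_rotvec([0,-.25,0]))
print(p)
c=line(a,(np.array([490.3,-110,8.]),R),5)
c=line(c,(np.array([490.3,-110,-2.]),R),3,2)
c=line(c,(np.array([490.3,-110,-6.]),R),3,2)
save(c);print(c[0],c[1].as_euler("xyz"))
E
```

```text
[ 490.31463702 -109.96365146   30.54      ]
[[1.1, -0.0, 4.4, -0.0, 0.05, -0.0], [2.2, -0.0, 8.7, 0.0, 0.1, 0.0], [3.3, -0.0, 13.1, 0.0, 0.15, -0.0], [4.4, -0.0, 17.5, -0.0, 0.2, 0.0], [5.5, -0.0, 21.8, 0.0, 0.25, 0.0]]
[[0.0, -0.0, 3.4, 0.0, -0.0, -0.0], [0.0, -0.0, 6.7, 0.0, -0.0, -0.0], [0.0, -0.0, 10.1, 0.0, -0.0, -0.0], [0.0, -0.0, 10.1, 0.0, -0.0, -0.0], [0.0, -0.0, 10.1, 0.0, -0.0, -0.0]]
[[0.0, -0.0, 1.3, 0.0, -0.0, -0.0], [0.0, -0.0, 2.6, 0.0, -0.0, -0.0], [0.0, -0.0, 4.0, 0.0, -0.0, -0.0], [0.0, -0.0, 4.0, 0.0, -0.0, -0.0], [0.0, -0.0, 4.0, 0.0, -0.0, -0.0]]
[ 490.30944037 -110.0278294    -6.04301257] [3.14159265 0.         1.49      ]
```

step_arm(
  deltas=[
    [1.1, 0, 4.4, 0, 0.05, 0],
    [2.2, 0, 8.7, 0, 0.1, 0],
    [3.3, 0, 13.1, 0, 0.15, 0],
    [4.4, 0, 17.5, 0, 0.2, 0],
    [5.5, 0, 21.8, 0, 0.25, 0],
  ],
)

```text
time: 6.8
tool_pos: [490.7, -111.1, 8.3]
tcp_rot: [3.14, -0.003, 1.488]
contact_force: [0.3, 0.9, -0.1]
grip_width: 50.0
```

step_arm(
  deltas=[
    [0, 0, 3.4, 0, 0, 0],
    [0, 0, 6.7, 0, 0, 0],
    [0, 0, 10.1, 0, 0, 0],
    [0, 0, 10.1, 0, 0, 0],
    [0, 0, 10.1, 0, 0, 0],
  ],
)

```text
time: 7.22
tool_pos: [490.2, -109.5, -2.2]
tcp_rot: [-3.141, 0.0, 1.491]
contact_force: [0.6, 0.0, -0.3]
grip_width: 50.1
```

step_arm(
  deltas=[
    [0, 0, 1.3, 0, 0, 0],
    [0, 0, 2.6, 0, 0, 0],
    [0, 0, 4, 0, 0, 0],
    [0, 0, 4, 0, 0, 0],
    [0, 0, 4, 0, 0, 0],
  ],
)

```text
time: 7.63
tool_pos: [490.3, -109.9, -6.1]
tcp_rot: [-3.142, -0.0, 1.49]
contact_force: [-1.0, -0.7, -0.5]
grip_width: 50.2
```

step_arm(
  deltas=[
    [0, 0, 0, 0, 0, 0],
    [0, 0, 0, 0, 0, 0],
    [0, 0, 0, 0, 0, 0],
    [0, 0, 0, 0, 0, 0],
    [0, 0, 0, 0, 0, 0],
  ],
  fingers=8,
)

```text
time: 8.05
tool_pos: [490.3, -110.0, -6.0]
tcp_rot: [3.141, -0.0, 1.49]
contact_force: [0.2, -0.1, 0.2]
grip_width: 21.3
```

step_arm(
  deltas=[
    [0, 0, 0, 0, 0, 0],
    [0, 0, 0, 0, 0, 0],
    [0, 0, 0, 0, 0, 0],
    [0, 0, 0, 0, 0, 0],
    [0, 0, 0, 0, 0, 0],
  ],
)

```text
time: 8.47
tool_pos: [490.3, -110.0, -6.1]
tcp_rot: [-3.142, -0.0, 1.49]
contact_force: [-0.5, -0.0, 0.6]
grip_width: 18.0
```

Grip is on the fork (18.0 mm). Planning the tilt and draw path in fork geometry.

```bash
cat >> h.py <<'E'
YAW=1.49; d=np.array([np.cos(YAW),np.sin(YAW),0]); G0=np.array([490.3,-110,0])
def forkpose(s,z,deg):
    """tip underside at caddy (s,z), handle up by deg"""
    t=np.radians(deg); R=yawdown(YAW,t)
    sg=s-200*np.cos(t)+21.5*np.sin(t); zg=z+200*np.sin(t)+21.5*np.cos(t)
    return G(G0+(sg+78)*d+[0,0,zg],R)
def forkline(a,b,n,c,hold=0):
    P=[forkpose(*(np.array(a)+(np.array(b)-np.array(a))*min(1,k/n))) for k in range(1,n+1+hold)]
    for i in range(0,len(P),5):
        r,c=rows_for(c,P[i:i+5]); print(json.dumps(r))
    return c
E
python3 - <<'E'
from h import *
c=load(); print(c[0],forkpose(122,4,0)[0])
W=[(122,4,0),(118,5.5,3),(108,6.5,10.5),(60,8,15),(10,9,18),(-20,20,18)]
for a,b,n in zip(W,W[1:],(5,10,10,10,5)): print(b); c=forkline(a,b,n,c)
save(c);print(c[0],c[1].as_euler("xyz"))
E
```

```text
[ 490.30944037 -110.0278294    -6.04301257] [ 490.3 -110.    -6. ]
(118, 5.5, 3)
[[-0.9, -0.0, -2.4, 0.0, -0.01, -0.0], [-1.7, -0.0, -4.8, 0.0, -0.021, -0.0], [-2.6, -0.0, -7.2, 0.0, -0.031, 0.0], [-3.4, -0.0, -9.6, 0.0, -0.042, -0.0], [-4.2, -0.0, -12.0, 0.0, -0.052, -0.0]]
(108, 6.5, 10.5)
[[-1.1, -0.0, -2.7, 0.0, -0.013, -0.0], [-2.2, -0.0, -5.4, 0.0, -0.027, 0.0], [-3.3, -0.0, -8.0, 0.0, -0.04, -0.0], [-4.3, -0.0, -10.7, 0.0, -0.053, -0.0], [-5.3, -0.0, -13.4, 0.0, -0.066, -0.0]]
[[-1.1, -0.0, -2.6, 0.0, -0.013, -0.0], [-2.2, -0.0, -5.2, 0.0, -0.026, -0.0], [-3.2, -0.0, -7.8, 0.0, -0.039, -0.0], [-4.2, -0.0, -10.4, 0.0, -0.052, -0.0], [-5.2, -0.0, -13.0, 0.0, -0.065, -0.0]]
(60, 8, 15)
[[-4.8, -0.0, -0.8, 0.0, -0.008, -0.0], [-9.6, -0.0, -1.7, 0.0, -0.016, -0.0], [-14.4, -0.0, -2.5, -0.0, -0.024, -0.0], [-19.2, -0.0, -3.4, 0.0, -0.032, -0.0], [-24.0, -0.0, -4.2, 0.0, -0.04, -0.0]]
[[-4.8, -0.0, -0.7, 0.0, -0.007, -0.0], [-9.5, -0.0, -1.3, 0.0, -0.015, -0.0], [-14.3, -0.0, -2.0, 0.0, -0.023, -0.0], [-19.1, -0.0, -2.6, 0.0, -0.031, -0.0], [-23.8, -0.0, -3.3, 0.0, -0.039, -0.0]]
(10, 9, 18)
[[-4.9, -0.0, 0.2, 0.0, -0.005, -0.0], [-9.8, -0.0, 0.3, -0.0, -0.01, -0.0], [-14.7, -0.0, 0.5, -0.0, -0.016, -0.0], [-19.6, -0.0, 0.6, 0.0, -0.021, -0.0], [-24.5, -0.0, 0.8, -0.0, -0.026, -0.0]]
[[-4.8, -0.0, 0.2, 0.0, -0.005, -0.0], [-9.7, -0.0, 0.5, -0.0, -0.01, -0.0], [-14.6, -0.0, 0.8, 0.0, -0.016, -0.0], [-19.4, -0.0, 1.1, 0.0, -0.021, -0.0], [-24.3, -0.0, 1.3, -0.0, -0.026, -0.0]]
(-20, 20, 18)
[[-6.4, -0.0, -0.2, -0.0, -0.0, -0.0], [-12.7, -0.0, -0.4, -0.0, -0.0, -0.0], [-19.1, -0.0, -0.7, -0.0, -0.0, -0.0], [-25.5, -0.0, -0.9, -0.0, -0.0, -0.0], [-31.9, -0.0, -1.2, -0.0, -0.0, -0.0]]
[ 479.39324208 -244.84131119   72.33817837] [3.14159265 0.314      1.49      ]
```

step_arm(
  deltas=[
    [-0.9, 0, -2.4, 0, -0.01, 0],
    [-1.7, 0, -4.8, 0, -0.021, 0],
    [-2.6, 0, -7.2, 0, -0.031, 0],
    [-3.4, 0, -9.6, 0, -0.042, 0],
    [-4.2, 0, -12, 0, -0.052, 0],
  ],
)

```text
time: 8.88
tool_pos: [490.0, -114.2, 6.2]
tcp_rot: [3.141, 0.053, 1.49]
contact_force: [0.4, -0.4, -1.0]
grip_width: 17.9
```

step_arm(
  deltas=[
    [-1.1, 0, -2.7, 0, -0.013, 0],
    [-2.2, 0, -5.4, 0, -0.027, 0],
    [-3.3, 0, -8, 0, -0.04, 0],
    [-4.3, 0, -10.7, 0, -0.053, 0],
    [-5.3, 0, -13.4, 0, -0.066, 0],
  ],
)

```text
time: 9.3
tool_pos: [489.6, -118.8, 19.9]
tcp_rot: [3.142, 0.119, 1.49]
contact_force: [-0.5, -0.4, -1.4]
grip_width: 17.5
```

step_arm(
  deltas=[
    [-1.1, 0, -2.6, 0, -0.013, 0],
    [-2.2, 0, -5.2, 0, -0.026, 0],
    [-3.2, 0, -7.8, 0, -0.039, 0],
    [-4.2, 0, -10.4, 0, -0.052, 0],
    [-5.2, 0, -13, 0, -0.065, 0],
  ],
)

```text
time: 9.72
tool_pos: [489.3, -122.5, 33.4]
tcp_rot: [3.141, 0.184, 1.49]
contact_force: [0.3, 0.2, 0.4]
grip_width: 17.7
```

Run:
```python
from h import *
from plant import bot
np.set_printoptions(precision=2,suppress=True)
o=bot.get_obs(); print(o["tool_pos"],o["tcp_rot"],o["joint_positions"],o["contact_force"],o["moment"],o["grip_width"])
w=bot.capture("wrist"); s=bot.capture("scene"); pickle.dump((w,o,s),open("pics/p5.pkl","wb"))
a=cv2.resize(s["color"][150:275,180:290],None,fx=4,fy=4,interpolation=cv2.INTER_CUBIC); b=cv2.resize(w["color"][100:300,200:380],(450,500))
cv2.imwrite("pics/p5.png",cv2.cvtColor(np.hstack([a[:500],b])[:,:800],cv2.COLOR_RGB2BGR))
```

```text
[ 489.32 -122.46   33.38] [3.14 0.18 1.49] [-0.28  0.53  1.82 -0.26  0.77 -0.01] [0.32 0.23 0.45] [-0.03  0.09  0.02] 17.694555428729526
```

View pics/p5.png

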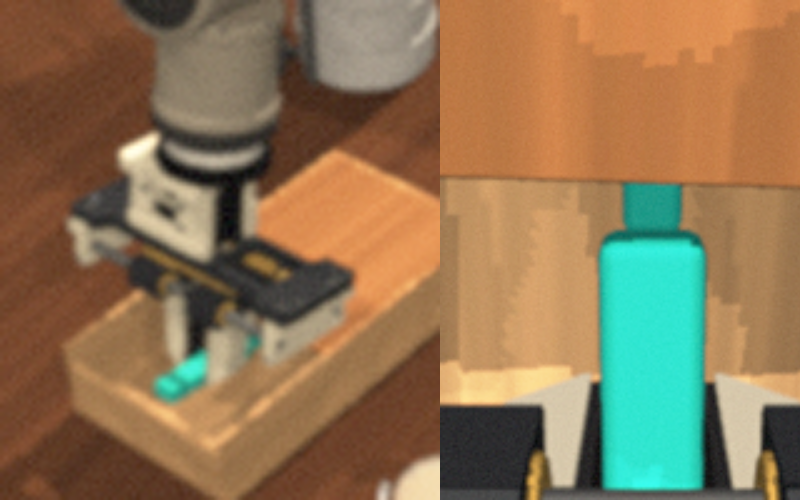

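The fork is held between the pads with its handle rising: the wrist view shows the handle lit and the shaft running under the hood, and forces are near zero. Continuing the draw.

step_arm(
  deltas=[
    [-4.8, 0, -0.8, 0, -0.008, 0],
    [-9.6, 0, -1.7, 0, -0.016, 0],
    [-14.4, 0, -2.5, 0, -0.024, 0],
    [-19.2, 0, -3.4, 0, -0.032, 0],
    [-24, 0, -4.2, 0, -0.04, 0],
  ],
)

```text
time: 10.23
tool_pos: [487.4, -145.8, 41.8]
tcp_rot: [3.142, 0.224, 1.489]
contact_force: [-0.0, -0.5, 0.0]
grip_width: 17.5
```

step_arm(
  deltas=[
    [-4.8, 0, -0.7, 0, -0.007, 0],
    [-9.5, 0, -1.3, 0, -0.015, 0],
    [-14.3, 0, -2, 0, -0.023, 0],
    [-19.1, 0, -2.6, 0, -0.031, 0],
    [-23.8, 0, -3.3, 0, -0.039, 0],
  ],
)

```text
time: 10.65
tool_pos: [485.6, -168.0, 50.2]
tcp_rot: [3.142, 0.263, 1.49]
contact_force: [-0.4, 0.0, -0.9]
grip_width: 17.7
```

step_arm(
  deltas=[
    [-4.9, 0, 0.2, 0, -0.005, 0],
    [-9.8, 0, 0.3, 0, -0.01, 0],
    [-14.7, 0, 0.5, 0, -0.016, 0],
    [-19.6, 0, 0.6, 0, -0.021, 0],
    [-24.5, 0, 0.8, 0, -0.026, 0],
  ],
)

```text
time: 11.07
tool_pos: [483.7, -191.8, 55.7]
tcp_rot: [3.142, 0.288, 1.49]
contact_force: [-1.1, -0.2, -0.5]
grip_width: 17.8
```

step_arm(
  deltas=[
    [-4.8, 0, 0.2, 0, -0.005, 0],
    [-9.7, 0, 0.5, 0, -0.01, 0],
    [-14.6, 0, 0.8, 0, -0.016, 0],
    [-19.4, 0, 1.1, 0, -0.021, 0],
    [-24.3, 0, 1.3, 0, -0.026, 0],
  ],
)

```text
time: 11.48
tool_pos: [481.7, -215.4, 61.4]
tcp_rot: [-3.142, 0.314, 1.49]
contact_force: [0.2, 0.5, -0.9]
grip_width: 17.5
```

Run:
```python
from h import *
from plant import bot
np.set_printoptions(precision=2,suppress=True)
o=bot.get_obs(); print(o["tool_pos"],o["tcp_rot"],o["joint_positions"],o["contact_force"],o["moment"],o["grip_width"])
R=Ro.from_euler("xyz",o["tcp_rot"]); g=o["tool_pos"]-R.apply([0,0,L])
f=R.apply([1,0,0]); u=R.apply([0,0,-1]); O=g+80*f-21.5*u
pts={"butt":O-120*f+7*u,"tip":O+120*f+2.5*u,"gripstart":O-40*f+14*u}
print(pts)
for n in ("scene","wrist"):
    c=bot.capture(n); m=teal(c); v,uu=np.nonzero(m); k=(v>180)&(v<290) if n=="scene" else (v<300)
    P=np.c_[uu,v][k]; lab=cv2.connectedComponentsWithStats(m)[2]; print(n,{k:proj(c,x)[0] for k,x in pts.items()}, "teal comps x,y,w,h,area", [list(map(int,q)) for q in lab[1:] if q[4]>15])
    pickle.dump(c,open(f"pics/{n}6.pkl","wb"))
```

```text
[ 481.75 -215.4    61.38] [-3.14  0.31  1.49] [-0.38  0.51  1.8  -0.43  0.79 -0.  ] [ 0.17  0.49 -0.94] [ 0.04  0.07 -0.02] 17.519094998766356
{'butt': array([ 479.09, -248.08,   89.92]), 'tip': array([497.44, -21.97,  11.42]), 'gripstart': array([ 485.42, -170.09,   71.84])}
scene {'butt': array([195.03, 258.86]), 'tip': array([255.66, 232.42]), 'gripstart': array([217.45, 246.47])} teal comps x,y,w,h,area [[245, 234, 10, 7, 38], [192, 249, 14, 13, 103]]
wrist {'butt': array([283.44, 348.67]), 'tip': array([ 283.11, -226.42]), 'gripstart': array([283.15, 189.43])} teal comps x,y,w,h,area [[263, 0, 44, 297, 9040], [266, 329, 39, 33, 1239]]
```

Step 1 geometry confirmed: predicted butt at scene (195,259), seen there; butt 90 mm and tip 11 mm high. Planning the exit and the transfer.

```bash
cat >> h.py <<'E'
def tippose(tip,deg,yaw=YAW):
    R=yawdown(yaw,np.radians(deg)); return G(np.array(tip)+R.apply([-200,0,-(21.5-2.5)]),R)
E
python3 - <<'E'
from h import *
c=load()
W=[(-20,20,18),(-60,60,18),(-75,120,18)]
for a,b,n,h in zip(W,W[1:],(5,7),(0,3)): print(b); c=forkline(a,b,n,c,h)
print(c[0],c[1].as_euler("xyz"))
c=line(c,tippose([645,295,130],15),16,4)
c=line(c,tippose([645,295,108],15),5,5)
save(c);print(c[0],c[1].as_euler("xyz"))
E
```

```text
(-60, 60, 18)
[[-10.1, -0.0, -5.1, -0.0, -0.0, -0.0], [-20.2, -0.0, -10.2, -0.0, -0.0, -0.0], [-30.2, -0.0, -15.4, -0.0, -0.0, -0.0], [-40.3, -0.0, -20.5, -0.0, -0.0, -0.0], [-50.4, -0.0, -25.6, -0.0, -0.0, -0.0]]
(-75, 120, 18)
[[-4.7, -0.0, -7.5, -0.0, -0.0, -0.0], [-9.4, -0.0, -15.0, -0.0, -0.0, -0.0], [-14.1, -0.0, -22.5, -0.0, -0.0, -0.0], [-18.7, -0.0, -30.0, -0.0, -0.0, -0.0], [-23.4, -0.0, -37.5, -0.0, -0.0, -0.0]]
[[-4.7, -0.0, -7.5, -0.0, -0.0, -0.0], [-9.4, -0.0, -15.0, -0.0, -0.0, -0.0], [-9.4, -0.0, -15.0, -0.0, -0.0, -0.0], [-9.4, -0.0, -15.0, -0.0, -0.0, -0.0], [-9.4, -0.0, -15.0, -0.0, -0.0, -0.0]]
[ 474.95350271 -299.67145502  172.31714637] [3.14159265 0.314      1.49      ]
[[24.4, 7.6, -7.8, 0.0, 0.003, 0.0], [48.8, 15.2, -15.5, 0.0, 0.007, 0.0], [73.3, 22.8, -23.3, 0.0, 0.01, -0.0], [97.7, 30.4, -31.0, 0.0, 0.013, 0.0], [122.1, 38.0, -38.8, 0.0, 0.016, -0.0]]
[[24.6, 7.6, -7.4, -0.0, 0.004, -0.0], [49.1, 15.2, -14.7, -0.0, 0.007, -0.0], [73.7, 22.7, -22.1, -0.0, 0.01, -0.0], [98.2, 30.3, -29.5, -0.0, 0.013, -0.0], [122.8, 37.9, -36.8, -0.0, 0.017, -0.0]]
[[24.6, 7.6, -7.0, -0.0, 0.003, -0.0], [49.3, 15.2, -13.9, -0.0, 0.006, -0.0], [74.0, 22.8, -20.9, -0.0, 0.009, -0.0], [98.6, 30.4, -27.8, -0.0, 0.013, -0.0], [123.3, 38.0, -34.8, -0.0, 0.016, -0.0]]
[[24.8, 7.6, -6.5, -0.0, 0.003, -0.0], [24.8, 7.6, -6.5, -0.0, 0.003, -0.0], [24.8, 7.6, -6.5, -0.0, 0.003, -0.0], [24.8, 7.6, -6.5, -0.0, 0.003, -0.0], [24.8, 7.6, -6.5, -0.0, 0.003, -0.0]]
[[1.1, -0.0, 4.2, 0.0, 0.0, -0.0], [2.3, -0.0, 8.5, -0.0, 0.0, -0.0], [3.4, -0.0, 12.7, -0.0, 0.0, -0.0], [4.5, -0.0, 17.0, -0.0, 0.0, -0.0], [5.7, -0.0, 21.2, -0.0, 0.0, -0.0]]
[[-0.0, -0.0, 0.0, -0.0, 0.0, -0.0], [-0.0, -0.0, 0.0, -0.0, 0.0, -0.0], [-0.0, -0.0, 0.0, -0.0, 0.0, -0.0], [-0.0, -0.0, 0.0, -0.0, 0.0, -0.0], [-0.0, -0.0, 0.0, -0.0, 0.0, -0.0]]
[629.1534304   99.25690881 147.69726755] [3.14159265 0.262      1.49      ]
```

step_arm(
  deltas=[
    [-6.4, 0, -0.2, 0, 0, 0],
    [-12.7, 0, -0.4, 0, 0, 0],
    [-19.1, 0, -0.7, 0, 0, 0],
    [-25.5, 0, -0.9, 0, 0, 0],
    [-31.9, 0, -1.2, 0, 0, 0],
  ],
)

```text
time: 12.0
tool_pos: [479.3, -245.6, 72.6]
tcp_rot: [3.141, 0.314, 1.49]
contact_force: [0.6, -0.1, -1.2]
grip_width: 17.5
```

step_arm(
  deltas=[
    [-10.1, 0, -5.1, 0, 0, 0],
    [-20.2, 0, -10.2, 0, 0, 0],
    [-30.2, 0, -15.4, 0, 0, 0],
    [-40.3, 0, -20.5, 0, 0, 0],
    [-50.4, 0, -25.6, 0, 0, 0],
  ],
)

```text
time: 12.42
tool_pos: [475.9, -285.6, 112.8]
tcp_rot: [3.141, 0.314, 1.49]
contact_force: [0.7, -0.5, -0.7]
grip_width: 17.5
```

step_arm(
  deltas=[
    [-4.7, 0, -7.5, 0, 0, 0],
    [-9.4, 0, -15, 0, 0, 0],
    [-14.1, 0, -22.5, 0, 0, 0],
    [-18.7, 0, -30, 0, 0, 0],
    [-23.4, 0, -37.5, 0, 0, 0],
  ],
)

```text
time: 12.83
tool_pos: [475.3, -295.3, 156.0]
tcp_rot: [3.142, 0.314, 1.49]
contact_force: [-0.6, 0.9, -0.4]
grip_width: 17.4
```

step_arm(
  deltas=[
    [-4.7, 0, -7.5, 0, 0, 0],
    [-9.4, 0, -15, 0, 0, 0],
    [-9.4, 0, -15, 0, 0, 0],
    [-9.4, 0, -15, 0, 0, 0],
    [-9.4, 0, -15, 0, 0, 0],
  ],
)

```text
time: 13.25
tool_pos: [474.7, -299.4, 171.9]
tcp_rot: [-3.141, 0.314, 1.49]
contact_force: [-0.0, 0.2, -1.0]
grip_width: 17.6
```

```bash
cat > chk.py <<'E'
from h import *
from plant import bot
np.set_printoptions(precision=2,suppress=True)
o=bot.get_obs(); print(o["time"],o["tool_pos"],o["tcp_rot"],o["joint_positions"],o["contact_force"],o["grip_width"])
R=Ro.from_euler("xyz",o["tcp_rot"]); g=o["tool_pos"]-R.apply([0,0,L])
f=R.apply([1,0,0]); u=R.apply([0,0,-1]); O=g+80*f-21.5*u
pts={"butt":O-120*f+7*u,"tip":O+120*f+2.5*u}
print(pts)
for n in ("scene","top"):
    c=bot.capture(n); m=teal(c); print(n,{k:proj(c,x)[0] for k,x in pts.items()}, "teal comps x,y,w,h,area", [list(map(int,q)) for q in cv2.connectedComponentsWithStats(m)[2][1:] if q[4]>8])
    pickle.dump(c,open(f"pics/{n}7.pkl","wb"))
E
python3 chk.py
```

```text
13.25 [ 474.68 -299.43  171.9 ] [-3.14  0.31  1.49] [-0.54  0.39  1.62 -0.33  1.01 -0.29] [-0.02  0.18 -0.95] 17.647723067367977
{'butt': array([ 472.05, -332.13,  200.41]), 'tip': array([ 490.36, -105.96,  122.12])}
scene {'butt': array([161.3 , 246.02]), 'tip': array([232.14, 218.91])} teal comps x,y,w,h,area [[215, 218, 19, 10, 126], [159, 236, 15, 14, 125]]
top {'butt': array([420.29, 233.1 ]), 'tip': array([341.74, 229.2 ])} teal comps x,y,w,h,area [[353, 225, 24, 11, 137]]
```

Both ends project where predicted (scene tip 232,219; seen to 234,218). The fork is out. Transferring to the bowl.

step_arm(
  deltas=[
    [24.4, 7.6, -7.8, 0, 0.003, 0],
    [48.8, 15.2, -15.5, 0, 0.007, 0],
    [73.3, 22.8, -23.3, 0, 0.01, 0],
    [97.7, 30.4, -31, 0, 0.013, 0],
    [122.1, 38, -38.8, 0, 0.016, 0],
  ],
)

```text
time: 13.77
tool_pos: [523.2, -173.8, 170.9]
tcp_rot: [-3.141, 0.298, 1.49]
contact_force: [-0.3, -0.3, -0.7]
grip_width: 17.9
```

step_arm(
  deltas=[
    [24.6, 7.6, -7.4, 0, 0.004, 0],
    [49.1, 15.2, -14.7, 0, 0.007, 0],
    [73.7, 22.7, -22.1, 0, 0.01, 0],
    [98.2, 30.3, -29.5, 0, 0.013, 0],
    [122.8, 37.9, -36.8, 0, 0.017, 0],
  ],
)

```text
time: 14.18
tool_pos: [571.4, -48.9, 170.0]
tcp_rot: [-3.14, 0.281, 1.49]
contact_force: [1.9, 0.1, -0.7]
grip_width: 17.6
```

step_arm(
  deltas=[
    [24.6, 7.6, -7, 0, 0.003, 0],
    [49.3, 15.2, -13.9, 0, 0.006, 0],
    [74, 22.8, -20.9, 0, 0.009, 0],
    [98.6, 30.4, -27.8, 0, 0.013, 0],
    [123.3, 38, -34.8, 0, 0.016, 0],
  ],
)

```text
time: 14.6
tool_pos: [619.6, 75.7, 169.1]
tcp_rot: [-3.14, 0.265, 1.49]
contact_force: [0.9, 0.9, 0.2]
grip_width: 17.7
```

step_arm(
  deltas=[
    [24.8, 7.6, -6.5, 0, 0.003, 0],
    [24.8, 7.6, -6.5, 0, 0.003, 0],
    [24.8, 7.6, -6.5, 0, 0.003, 0],
    [24.8, 7.6, -6.5, 0, 0.003, 0],
    [24.8, 7.6, -6.5, 0, 0.003, 0],
  ],
)

```text
time: 15.02
tool_pos: [628.8, 98.2, 169.4]
tcp_rot: [-3.141, 0.262, 1.489]
contact_force: [-0.1, -1.0, -0.1]
grip_width: 18.1
```

step_arm(
  deltas=[
    [1.1, 0, 4.2, 0, 0, 0],
    [2.3, 0, 8.5, 0, 0, 0],
    [3.4, 0, 12.7, 0, 0, 0],
    [4.5, 0, 17, 0, 0, 0],
    [5.7, 0, 21.2, 0, 0, 0],
  ],
)

```text
time: 15.43
tool_pos: [629.0, 98.9, 147.0]
tcp_rot: [-3.141, 0.262, 1.49]
contact_force: [-0.8, -0.1, -0.4]
grip_width: 17.4
```

step_arm(
  deltas=[
    [0, 0, 0, 0, 0, 0],
    [0, 0, 0, 0, 0, 0],
    [0, 0, 0, 0, 0, 0],
    [0, 0, 0, 0, 0, 0],
    [0, 0, 0, 0, 0, 0],
  ],
)

```text
time: 15.85
tool_pos: [629.4, 99.3, 148.0]
tcp_rot: [3.141, 0.262, 1.49]
contact_force: [-0.2, 0.1, -0.1]
grip_width: 17.8
```

```bash
python3 chk.py
python3 - <<'E'
from h import *
s=pickle.load(open("pics/scene7.pkl","rb"));t=pickle.load(open("pics/top7.pkl","rb"))
a=cv2.resize(s["color"][90:290,200:400],(400,400),interpolation=cv2.INTER_CUBIC); b=cv2.resize(t["color"][130:250,160:280],(400,400),interpolation=cv2.INTER_CUBIC)
cv2.imwrite("pics/end.png",cv2.cvtColor(np.hstack([a,b]),cv2.COLOR_RGB2BGR))
E
```

```text
15.85 [629.35  99.31 147.99] [3.14 0.26 1.49] [ 0.17  0.66  1.21 -0.26  1.34  0.32] [-0.16  0.07 -0.11] 17.792425424200513
{'butt': array([626.57,  65.19, 174.77]), 'tip': array([645.25, 295.09, 108.31])}
scene {'butt': array([310.2, 185.5]), 'tip': array([354.18, 165.75])} teal comps x,y,w,h,area [[330, 171, 10, 7, 25], [308, 178, 12, 10, 80]]
top {'butt': array([288.01, 184.72]), 'tip': array([216.04, 183.01])} teal comps x,y,w,h,area [[230, 181, 17, 7, 57], [279, 181, 10, 7, 54]]
```

View pics/end.png

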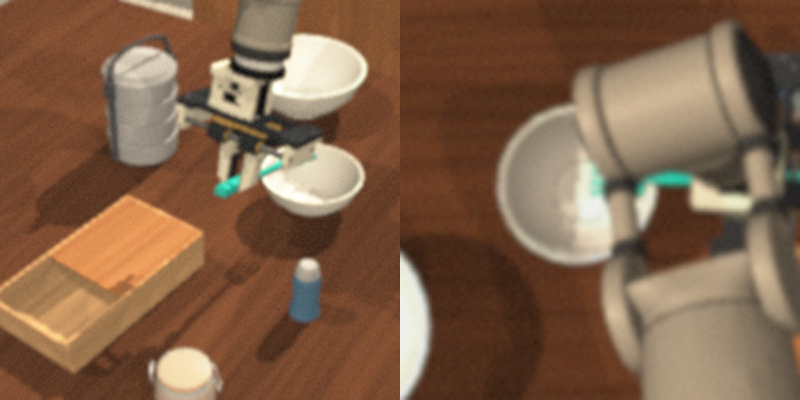

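The end view shows the tine tips above the middle of the small bowl: top px about (214,183), bowl centre about (213,185), tip predicted (216,183). Handing in.

Run:
```python
from plant import bot
print(bot.get_obs()["dq"]); print(bot.close_job()); o=bot.get_obs(); print(o["time"],o["tool_pos"],o["grip_width"])
```

```text
[ 8.89035974e-04  1.13219974e-03  2.37433258e-03  3.27772871e-04
 -2.18495980e-05 -1.32314296e-03]
the job is handed in; nothing more can be done
None
the job is handed in; nothing more can be done
```

The turquoise fork is out of the caddy and the job is handed in, with the fork still held over the small white bowl. No verdict is reported, so success rests on my own checks below.

**What I did:** I gripped the handle at about x = −80 mm. I tilted it up to 10.5°, then to 18° while drawing it out, lifted it clear of the hood, and carried it to the bowl at a 15° slope.

**Last checks, by calculation from the arm's pose:**
- **Tine tips:** about 14 mm from the bowl's axis and 48 mm above the rim, at (645, 295, 108) mm. The top picture agreed to a few pixels.
- **Grip:** steady at 17.4–18.1 mm from the grasp to the end, on an 18 mm handle.
- **Forces and motion:** the measured contact force stayed under about 2 N throughout, and the arm was at rest.
- **Other objects:** bowl, tiffin, jar and shaker looked unmoved in the final pictures.

**What failed or disagreed:**
- **First grasp missed:** the fingers closed on air above the fork, reading about 10 mm. The pictures showed the real fingertips about 37 mm further back along the tool than the reported TCP and `bot.tip_reach` implied. A small tilt in the air showed the offset is fixed to the tool, and I planned with it from then on; the second grasp closed on the handle.
- **Turquoise detection:** the colour mask did not pick up the thin tines in the last two checks, and for part of the time the arm hid the fork. I confirmed the tine position by eye and from the computed pose instead.

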